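# Pin the sieve shaker's clamp bar with a linchpin

## Robot

A 6-joint arm with a two-finger parallel gripper is mounted at the origin on the work surface. World frame = base frame: x ahead of the robot, y to its left, z up, the work surface at z = 0. Lengths are in mm, angles in degrees, forces in N, time in s.
With the tool pointing down it reaches from about 300 to 850 mm from the base axis. Payload 4.2 kg.
Tool frame: the origin (TCP) lies between the finger pads; the fingertips stand 22 mm ahead of it and the grasp point (between the pads) lies 3 mm ahead of it; z points along the fingers, y is the direction in which the jaws open and shut (so a half turn about z gives the same grasp; the last joint's range is limited). The gripper opens to 91 mm and grips with 3 to 60 N. Pads are 32 mm wide; open, the fingers measure 118 mm over their backs; the gripper's body (76 mm by 178 mm) begins 60 mm behind the grasp point.
Start: joints at [-65.776, 18.312, 89.639, -0, 72.044, -1.146], TCP at [246.375, -519.558, 235.976] pointing down, gripper open.
Joint ranges: [-177.97, 177.97], [-48.28, 115.42], [12.27, 149.76], [-77.06, 257.06], [2.81, 150.46], [-146.56, 146.56]. Speed limits (degrees/s): [147.25, 147.25, 180, 180, 180, 180].

## Interface

Orientations are given as [roll, pitch, yaw] about the fixed x, y, z axes, in that order (R = Rz(yaw) Ry(pitch) Rx(roll)).
In Python, from workcell import * gives the robot as it stands.
- The arm moves only by the shell command python3 -m jog 'ROWS' [OPENING] [FORCE]. ROWS is text: rows parted by semicolons, each of 6 numbers parted by spaces: the shift along the tool's x, y, z in units of 0.5 m (1.0 is 0.5 m), then the turn, a rotation vector about the tool's x, y, z in units of pi/2 rad (1.0 is pi/2 rad). A call has 1 to 20 rows; each row is the pose to reach, as a shift and turn from the pose measured when the call began, along the tool's axes at that moment; what a row does not reach only later rows make up. A row lasts 1/12 s, in which the tool goes at most 41.7 mm and 7.16 degrees, less where a joint would pass 70% of its speed; a pose out of reach is approached as far as the arm can. A call with a number of a shift or a turn outside -1 to 1 is refused whole. A call with a gripper value outside its range is refused whole. OPENING is the opening, from -1 (shut) to 1 (fully open), set as the call begins (- or left out, the last holds). The fingers move at their own pace and stop on an object; FORCE is the grip in N (left out, the last holds). Time passes only in rows, so rows that repeat a pose let the fingers close. It gives the time, the measured TCP pose, the force and the opening at its end, in the units of the state.
- state(): the state, without advancing time (a new reading comes with each control period).
- grab_frame(name): name is "scene" or "top" or "wrist"; returns the picture (480x640x3 uint8, red, green, blue); there is no depth.
- calibration(name): a dict with "mtx" (3x3 intrinsics, pixels), "rvec" (rotation vector, rad) and "tvec" (3), from world to camera coordinates, as OpenCV has them. Camera axes: x right, y down, z forward; pixel columns grow to the right and rows downward; lengths in mm; the calibration is good to about 2 mm. The wrist camera is an equidistant fisheye: a pixel r from the principal point sees the ray r / f radians off the axis. A picture is of the moment at which its call begins: read the wrist's pose just before it. calibration takes no time and is no camera call; for the wrist camera it gives the pose at the moment of the call.
- job_done(): hands the job in, once; it reports no verdict.
Trained networks look in the newest picture that a camera, given by its name, has taken for a name from the list of things; names that differ only in an ending like _2 or _b are one class to them, and where a whole thing is asked for, a point or a joint stands for the part that bears it (a point fixed in the world has none). Each returns a list of dicts, best first, with "confidence" (0 to 1); they miss things now and then, are a little off and sometimes report something else, mostly with a low value. They report only what shows in the picture. A call takes as long as a camera call.
- spot_in(query, camera): "rect" ([left, top, right, bottom] in pixels, round what is visible of it).
- tip_of(query, camera): "location" ([column, row] in pixels: a listed point, or the origin of a listed thing).
The state is a dict: "time_s": time; "qpos": joint angles; "qvel": joint speeds; "effort": joint torques, N m; "ee_pos": TCP position; "ee_rot": TCP orientation; "force": force on the tool from outside, world axes, zero at the start; "torque": the same for the moment, N m; "gripper_width": finger opening in mm.
Only numpy, scipy, OpenCV 4.12 (cv2) and the standard library are available. Lean on these libraries where they do the work, as an engineer would, in place of code of your own. Each camera call takes 0.05 s, during which the arm holds its last target. There are 200 camera calls.

## Task

On the bench sieve shaker one tie rod still lacks its pin: take the linchpin with the ring, push it level from the outer side through the cross hole in that rod's drilled head until the pin's square head sits against it, then swing its ring up over the top of the rod and down until it lies on the pin's nose. The rod is loose in its bush, so feel for the height of the hole and do not force the pin. Let go, and leave everything else on the table where it stands.

Things in the scene. Friction and masses are not known exactly. Their poses are not given: they have to be found in the camera images.
- shaker: Bench sieve shaker, fixed: grey housing 240 (x) by 300 (y) by 70 mm high, on it a round steel stack of pan, sieve and lid (radius 103), over the lid an aluminium clamp bar 36 wide (x), 284 long (y), its top 200 mm above the table. Origin: centre of the underside, z up. Tie rods pass up through the bar at y = +128 and -128. The +y rod wears its linchpin, ring over: the finished job. The -y rod is bare.
- bar_hole (a point): On the bare tie rod's axis, level with the clamp bar's top; axes as the shaker's. Its +y points along the bar to the shaker's middle: the way the pin goes in. The rod (16 mm thick) ends in a drilled steel head above the bar, 26 (x) by 20 (y) by 28 mm high, outer face at y = -10. The cross hole, 12 mm wide, runs through it along y; the head's flat top is 14 mm above the hole's centre.
- bush (a point): Rubber bush at the bare rod's foot, on the rod's axis, 110 mm below the bar's top. The rod is loose in it: the hole's centre may be anywhere from 14 to 38 mm above the bar's top, and the head turned up to 0.2 rad either way about the vertical; neither is measured. The rod stays where it is left, slides up at about 18 N, down at about 13 N, and turns easily, so it follows a pin that has entered.
- linchpin: Steel linchpin with a ring, 60 to 100 g, lying level on its square head. Its x axis points along the pin to the nose. Head 14 by 14 mm, from x = -33 to 0; shank 10 mm thick from x = 0 to 38, its last 3 mm tapering to 8 mm. The pin's axis is at z = 7. Origin: at the shoulder (where head and shank meet), on the head's underside. Grip it across the head (14 mm) ahead of the ring's pivot, about x = -13.
- shoulder (a point): On the linchpin's axis, in the shoulder face (front of the square head) that comes to rest against the rod's head; axes as the linchpin's.
- nose (a point): The tip of the linchpin's nose, on its axis, 38 mm ahead of the shoulder.
- pivot (a point): The ring's pivot on the linchpin's axis, 28 mm behind the shoulder. The ring is a D-shaped loop of steel wire 4.5 mm thick, 24 mm wide outside at the pivot (so a finger on the head must stay ahead of it), 48 mm wide from 21 to 37 mm from the pivot, 42 mm at 48; its end is a straight piece 22 mm long across, its middle line 55.5 mm from the pivot. The pin has 1 mm of play all round in the hole.
- ring (a joint): Angle (rad) of the linchpin's ring about the pin's y axis; see pivot. 0: it trails straight back behind the head, level with the pin; pi/2: it stands up along the pin's +z; at 3.01 it has gone over and its end rests on top of the nose, 27 mm ahead of the shoulder, as far as it goes. The pivot is stiff (0.03 N m): the ring stays where it is left.
- plain_pin: A headed pin without a ring, not wanted: head 12 by 16 by 14 mm, shank 12 mm in diameter, 55 mm long. Origin under the shoulder. Leave it.
- washer: A flat steel washer, 38 mm across, 4 mm thick, lying on the table. Origin: centre of its underside. Leave it.
- glass0: Tasting glass, 76 mm across the rim, 90 mm high; origin at the centre of its foot. Leave it.
- glass1: Another such tasting glass. Leave it.
- glass2: Another such tasting glass. Leave it.
- spoon: Steel spoon, 170 mm long, lying on the table. Leave it.
- paper_cup: White paper cup upside down, 80 mm across, 100 mm high. Leave it.

How it is judged:
By the outcome, as a careful person would: the job done as asked, in the order asked, and still so for the second after the job is handed in, with the robot touching nothing.
It also fails if it takes over 72 s, if anything falls off the work surface, if the arm or the gripper's body presses on something with over 40 N, if the wrist force passes 120 N, or if a joint passes its speed limit or range.

## Working session

There is one attempt and no reset: what is moved stays moved. The work goes in short steps, Python scripts to look and compute and a shell command to move; the robot and the scene stay as the last step left them, time stands still between calls to the robot, and variables do not carry over. Pictures are saved under pics/ and viewed, about 8 in all and at most 12, crops included, and the job is handed in when it is done.

```bash
ls; mkdir -p pics
cat > h.py <<'E'
from workcell import *
import numpy as np, cv2
from scipy.spatial.transform import Rotation as R
def cal(n):
    c=calibration(n); return np.array(c["mtx"]),cv2.Rodrigues(np.array(c["rvec"],float))[0],np.array(c["tvec"],float).ravel()
def ray(n,uv,c=None):
    K,Rm,t=c or cal(n); x=(uv[0]-K[0,2])/K[0,0]; y=(uv[1]-K[1,2])/K[1,1]
    if n=="wrist":
        r=np.hypot(x,y); s=np.sin(r)/r if r>1e-9 else 1; d=np.array([x*s,y*s,np.cos(r)])
    else: d=np.array([x,y,1.])
    d=Rm.T@d; return -Rm.T@t, d/np.linalg.norm(d)
def proj(n,P,c=None):
    K,Rm,t=c or cal(n); p=Rm@np.array(P,float)+t
    if n=="wrist":
        r=np.arctan2(np.hypot(p[0],p[1]),p[2]); h=np.hypot(p[0],p[1])+1e-12; x,y=p[0]/h*r,p[1]/h*r
    else: x,y=p[:2]/p[2]
    return np.array([K[0,0]*x+K[0,2],K[1,1]*y+K[1,2]])
def tri(rays):
    A=np.zeros((3,3));b=np.zeros(3)
    for o,d in rays:
        M=np.eye(3)-np.outer(d,d);A+=M;b+=M@o
    p=np.linalg.solve(A,b); return p,[float(np.linalg.norm((np.eye(3)-np.outer(d,d))@(p-o))) for o,d in rays]
def onz(r,z): o,d=r; return o+d*(z-o[2])/d[2]
def save(n,f,crop=None,scale=1):
    im=grab_frame(n); 
    if crop: im=im[crop[1]:crop[3],crop[0]:crop[2]]
    if scale!=1: im=cv2.resize(im,None,fx=scale,fy=scale,interpolation=cv2.INTER_CUBIC)
    cv2.imwrite(f,im[:,:,::-1])
E
python3 - <<'E'
from h import *
s=state(); print(s)
ims=[]
D={}
for n in("scene","top"):
    c=cal(n); im=grab_frame(n); cv2.imwrite(f"pics/{n}0.png",im[:,:,::-1])
    print(n,"cam at",(-c[1].T@c[2]).round(),"axis",c[1][2].round(2),c[0][0,0])
    for q in("shoulder","nose","pivot","bar_hole","bush","shaker","plain_pin","washer","glass0","spoon","paper_cup"):
        r=tip_of(q,n); D[n,q]=r
        for k in r[:3]: print(n,q,np.round(k["location"],1),round(k["confidence"],2))
for q in("shoulder","nose","pivot","bar_hole","shaker"):
    if D["scene",q] and D["top",q]:
        p,e=tri([ray(n,D[n,q][0]["location"]) for n in("scene","top")]);print(q,p.round(1),np.round(e,1))
E
```

```text
pics
{'time_s': 0.0, 'qpos': array([-6.57755063e+01,  1.83486585e+01,  8.97083904e+01, -1.49073806e-03,
        7.20436337e+01, -1.14564391e+00]), 'qvel': array([-0.04739369,  0.05552535,  0.01274572,  0.08801102, -0.04113859,
       -0.0039031 ]), 'effort': array([-1.14808404e-04, -4.12463379e+01, -2.31975567e+01,  7.25722150e-02,
        4.55878582e-02, -1.36813055e-04]), 'ee_pos': array([ 246.16305878, -519.10351911,  235.1367076 ]), 'ee_rot': array([-1.79899309e+02, -5.96006574e-04,  2.53705979e+01]), 'force': array([ 0.27023257, -0.05948161,  0.09419424]), 'torque': array([ 0.0086592 ,  0.03606868, -0.02581686]), 'gripper_width': 90.95440307324037}
scene cam at [1350. -401.  820.] axis [-0.73  0.38 -0.57] 522.7964804497294
scene shoulder [205.4 360.9] 0.94
scene nose [218.6 352.6] 0.81
scene pivot [189.3 368.1] 0.85
scene pivot [464.  221.1] 0.25
scene bar_hole [308.7 267.1] 0.55
scene bush [307.7 305.9] 0.68
scene shaker [346.1 310.7] 0.79
scene plain_pin [345.1 310. ] 0.61
scene plain_pin [200.1 310.8] 0.5
scene washer [107.8 372.2] 0.61
scene glass0 [463.8 222.4] 0.85
scene glass0 [396.5 231.6] 0.74
scene glass0 [440.6 250.7] 0.68
scene paper_cup [465.  287.7] 0.88
top cam at [ 254.   62. 1514.] axis [ 0.19 -0.01 -0.98] 481.6202231633563
top shoulder [406.6 217.7] 0.55
top nose [392.  221.1] 0.54
top pivot [417.3 216.2] 0.52
top bar_hole [417.8 214.5] 0.62
top bush [338.1 201.6] 0.95
top plain_pin [396.1 265.8] 0.49
top washer [460.3 238.3] 0.4
top glass0 [205.2 293.8] 0.92
top glass0 [404.8 219.1] 0.64
top glass0 [191.  252.7] 0.6
top spoon [269.3 297.3] 0.81
top paper_cup [201.  203.8] 0.6
shoulder [ 597.1 -245.     4.9] [1.2 1.2]
nose [ 5.860e+02 -2.053e+02 -2.000e-01] [6.1 6.1]
pivot [ 601.  -279.8    5.1] [1.1 1.1]
bar_hole [ 608.1 -135.4  230.9] [109.9 109.9]
```

View pics/scene0.png

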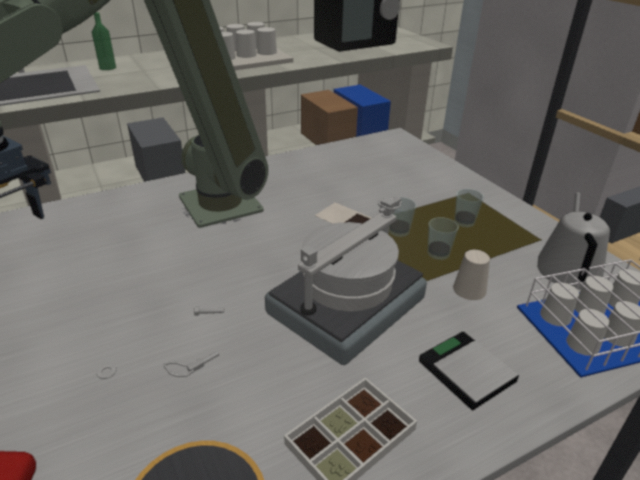

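View pics/top0.png

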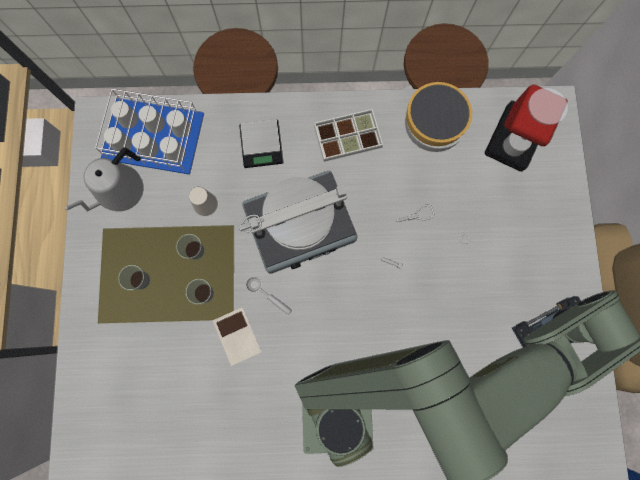

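```bash
cat >> h.py <<'E'
def row(pos,rpy):
    "jog numbers from the present pose to a target TCP pose"
    s=state(); R0=R.from_euler("xyz",s["ee_rot"],degrees=True); R1=R.from_euler("xyz",rpy,degrees=True)
    d=R0.inv().apply(np.array(pos,float)-s["ee_pos"])/500; w=(R0.inv()*R1).as_rotvec()/(np.pi/2)
    print("row",np.r_[d,w].round(4))
E
python3 - <<'E'
from h import *
# shaker from bar end/bush: top bush pixel at z=90, scene bush
grab_frame("top");t=tip_of("bush","top");grab_frame("scene");s=tip_of("bush","scene")
print(tri([ray("top",t[0]["location"]),ray("scene",s[0]["location"])]))
print("bar -y end",onz(ray("top",(343.5,198)),200),"+y end",onz(ray("top",(243,227)),200))
c=cal("wrist");s=state();R0=R.from_euler("xyz",s["ee_rot"],degrees=True)
print("cam in tool",R0.inv().apply(-c[1].T@c[2]-s["ee_pos"]).round(1),R0.inv().apply(c[1][2]).round(2),c[0].round(1))
row([598,-250,200],[180,0,103])
E
```

```text
(array([628.42633188, -19.62950171,  90.31642166]), [5.707759020292346, 5.707759020292294])
bar -y end [614.00355033 -31.86284354 200.        ] +y end [537.8651242  251.31458377 200.        ]
cam in tool [  77.8   -0.  -147.6] [-0.28  0.    0.96] [[371.6   0.  312.9]
 [  0.  371.6 242.5]
 [  0.    0.    1. ]]
row [ 8.664e-01 -1.859e-01  7.190e-02  1.000e-04  0.000e+00 -8.626e-01]
```

```bash
python3 -m jog '0.866 -0.186 0.07 0 0 -0.863;0.866 -0.186 0.07 0 0 -0.863;0.866 -0.186 0.07 0 0 -0.863;0.866 -0.186 0.07 0 0 -0.863;0.866 -0.186 0.07 0 0 -0.863;0.866 -0.186 0.07 0 0 -0.863;0.866 -0.186 0.07 0 0 -0.863;0.866 -0.186 0.07 0 0 -0.863;0.866 -0.186 0.07 0 0 -0.863;0.866 -0.186 0.07 0 0 -0.863;0.866 -0.186 0.07 0 0 -0.863;0.866 -0.186 0.07 0 0 -0.863;0.866 -0.186 0.07 0 0 -0.863;0.866 -0.186 0.07 0 0 -0.863;0.866 -0.186 0.07 0 0 -0.863;0.866 -0.186 0.07 0 0 -0.863'
python3 - <<'E'
from h import *
s=state();print(s["time_s"],s["ee_pos"],s["ee_rot"])
save("wrist","pics/w1.png")
for q in("shoulder","nose","pivot","bar_hole"):
    for k in tip_of(q,"wrist")[:2]: print(q,np.round(k["location"],1),round(k["confidence"],2),onz(ray("wrist",k["location"]),7).round(1))
E
```

```text
time_s: 2.73
ee_pos: [596.8, -251.1, 201.3]
ee_rot: [180.0, 0.0, 102.9]
force: [-0.1, -0.4, 0.3]
gripper_width: 91.1
2.7333 [ 596.83808447 -251.07518557  201.34484447] [1.79997312e+02 2.22704518e-02 1.02914945e+02]
shoulder [317.3 221.5] 0.94 [ 600.2 -250.3    7. ]
nose [310.5 181.2] 0.75 [ 585.6 -214.3    7. ]
pivot [312.5 250.1] 0.55 [ 602.3 -278.6    7. ]
bar_hole [313.5 177.8] 0.5 [ 587.7 -210.3    7. ]
```

View pics/w1.png

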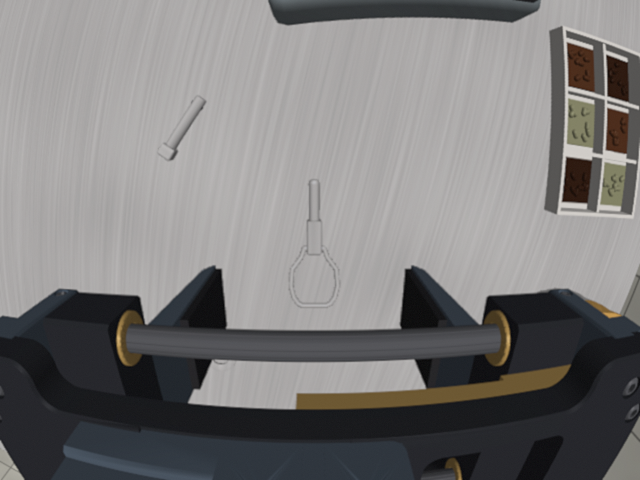

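Run:
```python
from h import *
s=state();R0=R.from_euler("xyz",s["ee_rot"],degrees=True)
for p in [(314,181),(314.5,221),(314,250),(314,305)]: print(p,onz(ray("wrist",p),7).round(1))
for x in(-16,-11,0,11,16):
  for z in (22,-10): print(x,z,[proj("wrist",R0.apply([x,y,z])+s["ee_pos"]).round() for y in(45.5,-45.5)])
```

```text
(314, 181) [ 588.9 -213.1    7. ]
(314.5, 221) [ 597.8 -249.9    7. ]
(314, 250) [ 603.8 -278.     7. ]
(314, 305) [ 617.  -335.1    7. ]
-16 22 [array([401., 325.]), array([228., 325.])]
-16 -10 [array([416., 358.]), array([214., 359.])]
-11 22 [array([402., 317.]), array([228., 317.])]
-11 -10 [array([417., 349.]), array([213., 349.])]
0 22 [array([404., 298.]), array([226., 298.])]
0 -10 [array([420., 328.]), array([210., 328.])]
11 22 [array([406., 278.]), array([224., 278.])]
11 -10 [array([423., 305.]), array([207., 306.])]
16 22 [array([406., 268.]), array([223., 268.])]
16 -10 [array([424., 295.]), array([206., 295.])]
```

```bash
python3 -c "
import cv2
im=cv2.imread('pics/w1.png')[240:420,150:480];cv2.imwrite('pics/w1c.png',cv2.resize(im,None,fx=2.4,fy=2.4,interpolation=2).clip(0,255))
im=cv2.imread('pics/w1c.png');cv2.imwrite('pics/w1c.png',cv2.convertScaleAbs(im,alpha=1.5,beta=40))"
```

```text
(no output)
```

View pics/w1c.png

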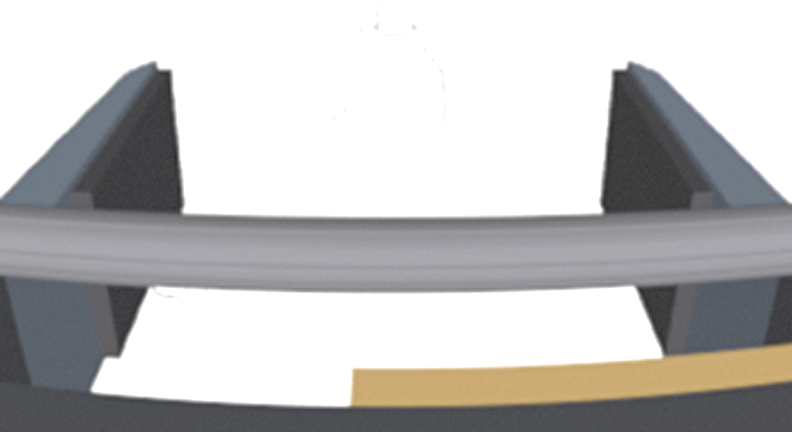

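Run:
```python
from h import *
row([599.6,-258.3,100],[180,0,102.9])
row([599.6,-258.3,24.5],[180,0,102.9])
```

```text
row [-1.610e-02  7.000e-04  2.024e-01  1.000e-04  2.000e-04  9.000e-04]
row [-1.600e-02  7.000e-04  3.534e-01  1.000e-04  2.000e-04  9.000e-04]
```

```bash
python3 -m jog '-0.016 0.001 0.08 0 0 0.001;-0.016 0.001 0.16 0 0 0.001;-0.016 0.001 0.2 0 0 0.001;-0.016 0.001 0.2 0 0 0.001;-0.016 0.001 0.2 0 0 0.001' 0.1
python3 - <<'E'
from h import *
save("wrist","pics/w2.png",(160,60,480,330),2.4)
for q in("shoulder","nose","pivot"):
    for k in tip_of(q,"wrist")[:1]: print(q,np.round(k["location"],1),round(k["confidence"],2),onz(ray("wrist",k["location"]),7).round(1))
row([599.6,-258.3,24.5],[180,0,102.9])
E
```

```text
time_s: 3.4
ee_pos: [599.4, -258.2, 100.6]
ee_rot: [-179.9, -0.0, 102.9]
force: [0.2, 0.1, 0.8]
gripper_width: 60.6
shoulder [314.8 240.2] 0.66 [ 599.6 -249.8    7. ]
nose [312.2 185.7] 0.57 [ 589.8 -213.8    7. ]
row [ 2.200e-03 -3.300e-03  1.584e-01  2.500e-03  1.900e-03 -1.000e-04]
```

View pics/w2.png

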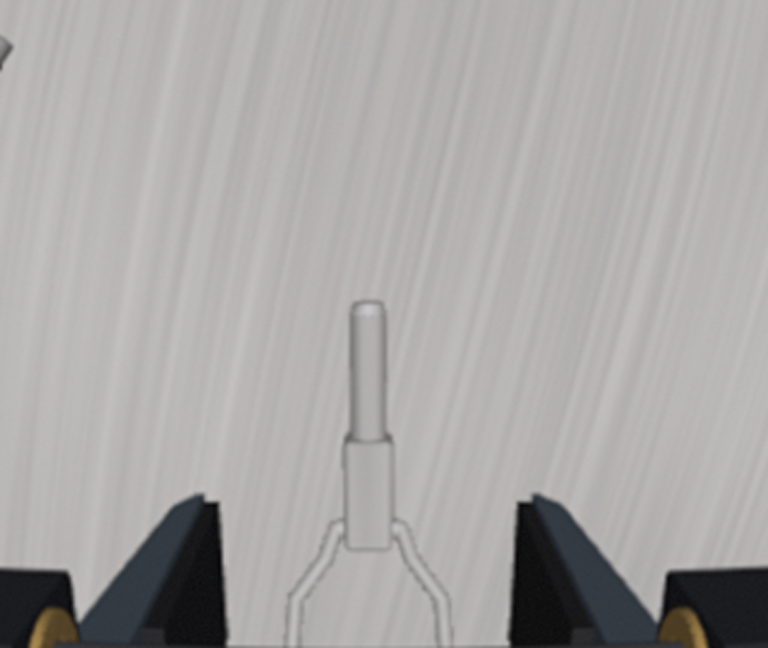

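```bash
python3 - <<'E'
from h import *
for p,z in (((313.8,242.5),14),((313.8,288.8),14),((313.3,185.8),8)): print(onz(ray("wrist",p),z).round(1))
E
python3 -m jog '0.002 -0.001 0.08 0.002 0 0;0.002 -0.001 0.12 0.002 0 0;0.002 -0.001 0.14 0.002 0 0;0.002 -0.001 0.15 0.002 0 0;0.002 -0.001 0.15 0.002 0 0'
```

```text
[ 598.9 -249.6   14. ]
[ 606.4 -282.2   14. ]
[ 590.4 -213.5    8. ]
time_s: 4.02
ee_pos: [601.0, -258.2, 28.9]
ee_rot: [179.9, 0.2, 102.9]
force: [0.1, 0.8, 1.0]
gripper_width: 50.2
```

```bash
python3 -m jog '0 0 0.006 0 0 0;0 0 0.008 0 0 0;0 0 0.008 0 0 0'
python3 -m jog '0 0 0 0 0 0;0 0 0 0 0 0;0 0 0 0 0 0;0 0 0 0 0 0;0 0 0 0 0 0;0 0 0 0 0 0;0 0 0 0 0 0;0 0 0 0 0 0' -1 35
```

```text
time_s: 4.27
ee_pos: [601.6, -258.5, 25.9]
ee_rot: [179.9, 0.3, 102.9]
force: [0.5, 0.5, -0.9]
gripper_width: 50.2
time_s: 4.93
ee_pos: [601.4, -258.5, 25.9]
ee_rot: [179.9, 0.2, 102.9]
force: [-1.1, 0.7, -0.0]
gripper_width: 13.5
```

```bash
python3 - <<'E'
from h import *
row([648,-128,300],[180,0,105])
E
python3 -m jog '0 0 -0.06 0 0 0;0 0 -0.14 0 0 0;0.1 -0.05 -0.3 0 0 -0.02;0.2 -0.1 -0.5 0 0 -0.02;0.232 -0.15 -0.548 0 0 -0.023;0.232 -0.15 -0.548 0 0 -0.023;0.232 -0.15 -0.548 0 0 -0.023;0.232 -0.15 -0.548 0 0 -0.023;0.232 -0.15 -0.548 0 0 -0.023;0.232 -0.15 -0.548 0 0 -0.023;0.232 -0.15 -0.548 0 0 -0.023'
python3 - <<'E'
from h import *
row([648,-128,300],[180,0,105])
save("wrist","pics/w3.png")
for q in("shoulder","nose","pivot","bar_hole","bush"):
    for k in tip_of(q,"wrist")[:2]: print(q,np.round(k["location"],1),round(k["confidence"],2),onz(ray("wrist",k["location"]),200).round(1))
E
```

```text
row [ 0.2313  0.1502 -0.5489  0.0013  0.0026 -0.0234]
time_s: 5.85
ee_pos: [501.5, -161.2, 298.4]
ee_rot: [179.9, 0.2, 105.0]
force: [-0.1, 1.3, -1.8]
gripper_width: 13.2
row [-1.160e-02  3.003e-01 -2.700e-03  8.000e-04  2.500e-03 -3.000e-04]
shoulder [315.2 283. ] 0.67 [ 507.8 -183.1  200. ]
nose [308.3 204. ] 0.72 [ 488.6 -129.5  200. ]
pivot [312.7 335.9] 0.84 [ 517.4 -225.9  200. ]
bar_hole [313.6 204.7] 0.17 [ 492.4 -129.1  200. ]
bush [470.3 124.7] 0.59 [581.9 -45.1 200. ]
bush [309.4 207. ] 0.54 [ 490.2 -131.4  200. ]
```

View pics/w3.png

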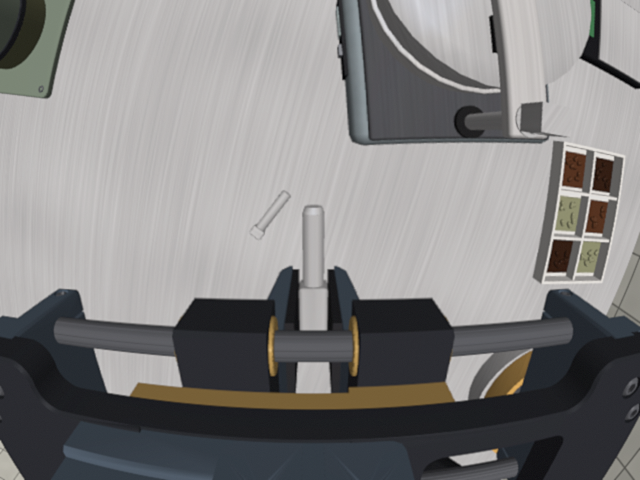

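```bash
python3 -m jog '-0.01 0.08 0 0 0.001 0;-0.01 0.16 0 0 0.002 0;-0.01 0.24 0 0 0.002 0;-0.01 0.3 0 0 0.002 0;-0.01 0.3 0 0 0.002 0;-0.01 0.3 0 0 0.002 0;-0.01 0.3 0 0 0.002 0'
python3 - <<'E'
from h import *
s=state();print(s["ee_pos"],s["ee_rot"])
c=cal("wrist")
print([x.tolist() for x in c])
save("wrist","pics/w4.png",(180,10,460,220),2.8)
for q in("bar_hole","bush"):
    for k in tip_of(q,"wrist")[:2]: print(q,np.round(k["location"],1),round(k["confidence"],2),onz(ray("wrist",k["location"]),200).round(1))
E
```

```text
time_s: 6.73
ee_pos: [647.3, -127.8, 296.8]
ee_rot: [-179.8, -0.1, 104.9]
force: [-1.0, -0.2, -1.3]
gripper_width: 13.8
[ 647.31345917 -127.80877282  296.76626522] [-1.79848675e+02 -6.63710799e-02  1.04938257e+02]
[[[371.64829954431775, 0.0, 312.92678374833366], [0.0, 371.64829954431775, 242.4779895059968], [0.0, 0.0, 1.0]], [[0.9663059228616502, 0.25738303543155294, -0.0026146729307017155], [0.24797363587407692, -0.9281603228342433, 0.27753826948300997], [0.06900680657649139, -0.26883524357545296, -0.9607110244281792]], [-590.8738387698469, -327.13922881489253, 369.79155749831267]]
bar_hole [325.3  97.3] 0.9 [626.5 -24.4 200. ]
bush [324.8 107.3] 0.62 [628. -31. 200.]
```

View pics/w4.png

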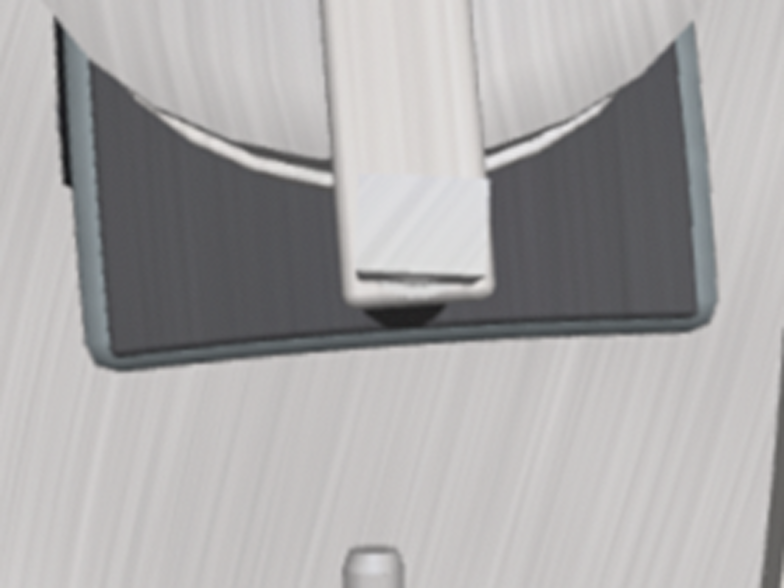

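```bash
cat > fit.py <<'E'
from h import *
from scipy.optimize import least_squares
def fit(corners,c,x0=(622,-22,240,0.26)):
    # corners order: back-left, back-right, front-left, front-right in image (left = -x shaker? solved by sign)
    L=[(-13,10),(13,10),(-13,-10),(13,-10)]
    def f(p):
        r=[]
        for (a,b),uv in zip(L,corners):
            ca,sa=np.cos(p[3]),np.sin(p[3])
            r+=list(proj("wrist",[p[0]+ca*a-sa*b,p[1]+sa*a+ca*b,p[2]],c)-uv)
        return np.array(r)
    s=least_squares(f,x0); return s.x,s.fun
E
python3 - <<'E'
from fit import *
s=state();c=cal("wrist")
un=lambda x,y:np.array([180+x/2.8,10+y/2.8])
p,r=fit([un(356,177),un(489,180),un(357,271),un(483,277)],c)
print(p.round(2),np.degrees(p[3]),r.round(1))
for q in [(345,303),(492,299),(325,20),(475,20),(338,200),(488,200)]: print(q,onz(ray("wrist",un(*q),c),200).round(1))
print("nose top",[onz(ray("wrist",un(374,548),c),z).round(1) for z in(281,278)])
E
```

```text
[ 6.2831e+02 -2.3600e+01  2.3317e+02  2.4000e-01] 13.505198546233496 [ 0.7 -0.4 -0.7  0.2 -0.5  0.4  0.6 -0.2]
(345, 303) [616.3 -41.6 200. ]
(492, 299) [649.1 -31.5 200. ]
(325, 20) [593.8  24.7 200. ]
(475, 20) [627.7  34.2 200. ]
(338, 200) [608.4 -18.2 200. ]
(488, 200) [642.   -8.9 200. ]
nose top [array([633.9, -81.9, 281. ]), array([634. , -82.4, 278. ])]
```

```bash
python3 -m jog '0 0.06 0.06 0 0 0;0 0.1 0.1 0 0 0;0 0.1 0.1 0 0 0;0 0.1 0.1 0 0 0'
python3 - <<'E'
from h import *
s=state();print(s["ee_pos"],s["ee_rot"])
np.save("c5.npy",np.array(cal("wrist"),dtype=object),allow_pickle=True)
save("wrist","pics/w5.png",(150,10,350,160),4)
for q in("bar_hole",):
    for k in tip_of(q,"wrist")[:2]: print(q,np.round(k["location"],1),round(k["confidence"],2),onz(ray("wrist",k["location"]),200).round(1))
E
```

```text
time_s: 7.22
ee_pos: [694.2, -115.4, 246.8]
ee_rot: [-179.8, -0.1, 104.9]
force: [0.5, -0.1, -0.4]
gripper_width: 13.8
[ 694.19298256 -115.37774788  246.84233424] [-1.79787572e+02 -8.75124661e-02  1.04887877e+02]Traceback (most recent call last):
  File "<stdin>", line 3, in <module>
ValueError: could not broadcast input array from shape (3,3) into shape (3,)
```

Run:
```python
from h import *
save("wrist","pics/w5.png",(150,10,350,160),4)
for q in("bar_hole",):
    for k in tip_of(q,"wrist")[:2]: print(q,np.round(k["location"],1),round(k["confidence"],2),onz(ray("wrist",k["location"]),200).round(1))
```

```text
bar_hole [238.2  90.5] 0.66 [628.8 -24.9 200. ]
```

View pics/w5.png

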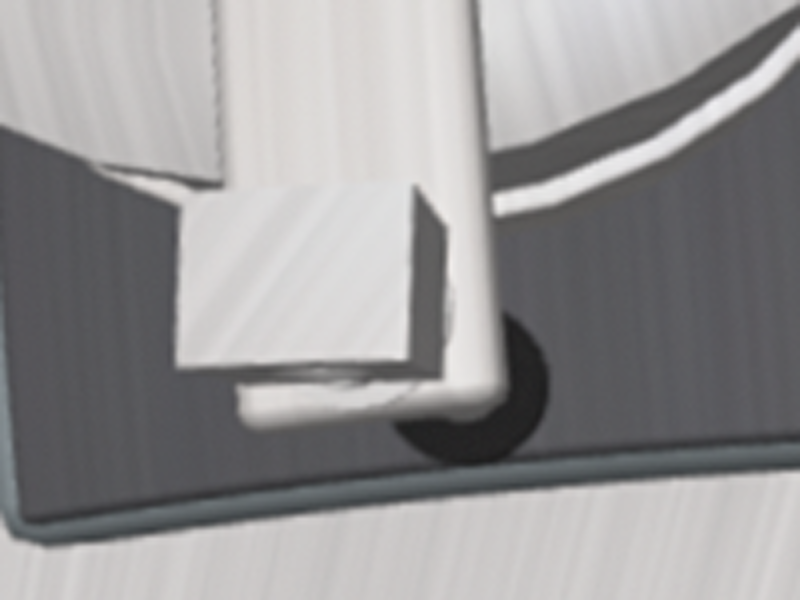

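Run:
```python
from fit import *
c5=cal("wrist")
K=c5[0];c4=(K,np.array([[0.9663059228616502, 0.25738303543155294, -0.0026146729307017155], [0.24797363587407692, -0.9281603228342433, 0.27753826948300997], [0.06900680657649139, -0.26883524357545296, -0.9607110244281792]]),np.array([-590.8738387698469, -327.13922881489253, 369.79155749831267]))
u4=lambda x,y:np.array([180+x/2.8,10+y/2.8]); u5=lambda x,y:np.array([150+x/4,10+y/4])
A=[u4(356,177),u4(489,180),u4(357,271),u4(483,277)]
B=[u5(181,187),u5(414,184),u5(177,367),u5(408,361)]
L=[(-13,10),(13,10),(-13,-10),(13,-10)]
def f(p,both=True):
    r=[];ca,sa=np.cos(p[3]),np.sin(p[3])
    for cs,c in ((A,c4),(B,c5)):
        for (a,b),uv in zip(L,cs): r+=list(proj("wrist",[p[0]+ca*a-sa*b,p[1]+sa*a+ca*b,p[2]],c)-uv)
    for (a,b),uv in (((13,10),u5(446,228)),((13,-10),u5(441,378))):
        r+=list(proj("wrist",[p[0]+ca*a-sa*b,p[1]+sa*a+ca*b,p[2]-28],c5)-uv)
    return np.array(r)
s=least_squares(f,(622,-22,240,.26));print("joint",s.x.round(2),np.degrees(s.x[3]).round(1),s.fun.round(1))
p,r=fit(B,c5);print("5 only",p.round(2),r.round(1))
for a,b in zip(A,B): print(tri([ray("wrist",a,c4),ray("wrist",b,c5)]))
P=[onz(ray("wrist",u5(*q),c5),200).round(1) for q in((470,20),(492,220),(222,20),(225,180),(240,408),(505,395))];print(P)
print("bar end tri",tri([ray("wrist",u4(345,303),c4),ray("wrist",u5(240,425),c5)]),tri([ray("wrist",u4(492,299),c4),ray("wrist",u5(507,395),c5)]))
```

```text
joint [ 6.2853e+02 -2.3520e+01  2.3487e+02  2.3000e-01] 13.0 [ 0.6 -1.2 -0.  -0.1 -0.9  0.1  0.9 -0.   0.6  1.5 -0.5 -0.4  0.1 -0.3
 -0.5 -0.5  0.1  0.1  0.1  0.6]
5 only [ 6.2931e+02 -2.3740e+01  2.3760e+02  2.2000e-01] [ 0.4  0.8  0.3 -0.6 -0.5 -0.3 -0.2  0.1]
(array([613.43671675, -16.83532429, 235.44487386]), [0.698635629507909, 0.6986356295078814])
(array([639.0355037 , -10.78446645, 234.06361694]), [0.04204791696798244, 0.042047916967975565])
(array([618.68266177, -36.25769279, 236.6166892 ]), [0.10415797918108051, 0.10415797918109908])
(array([643.21671828, -30.26865232, 232.0850367 ]), [0.05326158713596537, 0.0532615871359659])
[array([632.9,  19.6, 200. ]), array([643.3,  -7.4, 200. ]), array([599.1,  13.8, 200. ]), array([606.2,  -8.9, 200. ]), array([616.4, -39.3, 200. ]), array([651.1, -30. , 200. ])]
bar end tri (array([616.49510974, -41.43226826, 198.32313674]), [0.16737742154711097, 0.16737742154709107]) (array([650.09626343, -29.83840076, 188.36823063]), [0.5184801282454318, 0.5184801282454201])
```

Run:
```python
from h import *
row([644.9,-90.8,240],[180,0,104])
```

```text
row [ 0.0739 -0.0832  0.0195  0.0005  0.0004  0.0095]
```

```bash
python3 -m jog '0.02 -0.06 0.014 0 0 0.009;0.05 -0.083 0.014 0 0 0.009;0.074 -0.083 0.0145 0 0 0.009;0.074 -0.083 0.0145 0 0 0.009;0.074 -0.083 0.0145 0 0 0.009'
python3 - <<'E'
from h import *
s=state();print(s["ee_pos"],s["ee_rot"],s["force"])
row([644.9,-90.8,240],[180,0,104])
np.savez("c6.npz",*cal("wrist"))
save("wrist","pics/w6.png",(215,20,415,230),2.8)
cv2.imwrite("pics/w6raw.png",cv2.imread("pics/w6.png"))
E
```

```text
time_s: 7.73
ee_pos: [645.6, -90.6, 244.6]
ee_rot: [179.7, 0.1, 104.1]
force: [-0.1, -1.0, -0.1]
gripper_width: 13.8
[645.63835187 -90.63584332 244.57898857] [1.79740260e+02 1.47788188e-01 1.04091816e+02] [-0.14605292 -0.99903469 -0.11163117]
row [ 0.0001 -0.0016  0.0092  0.0029  0.0016  0.001 ]
```

View pics/w6.png

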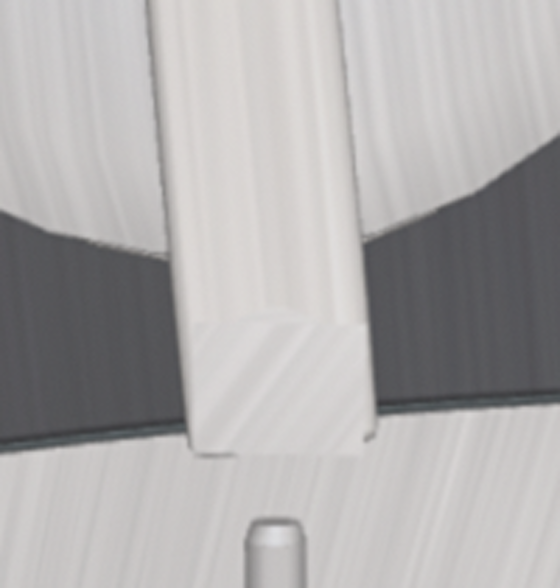

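Run:
```python
from fit import *
z=np.load("c6.npz");c=(z["arr_0"],z["arr_1"],z["arr_2"])
u=lambda x,y:np.array([215+x/2.8,20+y/2.8])
p,r=fit([u(194,323),u(366,324),u(192,454),u(364,456)],c);print(p.round(2),r.round(1))
R0=R.from_euler("xyz",state()["ee_rot"],degrees=True)
n=onz(ray("wrist",u(275,519),c),state()["ee_pos"][2]-18.9+4);print("nose",n,"head rel nose in tool",R0.inv().apply(p[:3]-n).round(1))
```

```text
[ 6.2855e+02 -2.3250e+01  2.3447e+02  2.3000e-01] [-0.4 -0.1  0.2  0.2  0.3 -0.  -0.1 -0.1]
nose [633.09153633 -43.77504926 229.10408817] head rel nose in tool [21.   0.6 -5.4]
```

```bash
python3 -m jog '0 0.001 0.006 0.003 0 0;0 0.001 0.0104 0.003 0.001 0;0 0.001 0.0104 0.003 0.001 0;0 0.001 0.0104 0.003 0.001 0;0 0.001 0.0104 0.003 0.001 0'
python3 -m jog '0.006 0 0 0 0 0;0.012 0 0 0 0 0;0.016 0 0 0 0 0;0.016 0 0 0 0 0'
```

```text
time_s: 8.2
ee_pos: [646.6, -91.1, 238.4]
ee_rot: [-179.9, 0.0, 104.1]
force: [-0.5, 0.1, -0.6]
gripper_width: 14.1
time_s: 8.53
ee_pos: [644.5, -82.7, 238.5]
ee_rot: [-179.9, 0.0, 104.1]
force: [-1.2, 0.1, -1.1]
gripper_width: 13.5
```

```bash
python3 -m jog '0.004 0 -0.0014 0 0 0;0.008 0 -0.0014 0 0 0;0.012 0 -0.0014 0 0 0;0.012 0 -0.0014 0 0 0'
python3 -c "
from h import *
s=state();R0=R.from_euler('xyz',s['ee_rot'],degrees=True);print(R0.inv().apply(s['force']).round(1),s['ee_pos'])"
```

```text
time_s: 8.87
ee_pos: [642.9, -76.4, 239.3]
ee_rot: [-179.9, 0.0, 104.1]
force: [0.3, -1.2, -0.7]
gripper_width: 13.8
[-1.3 -0.   0.7] [642.94297357 -76.39805205 239.31242016]
```

```bash
python3 -m jog '0.004 0 0 0 0 0;0.008 0 0 0 0 0;0.012 0 0 0 0 0;0.016 0 0 0 0 0;0.016 0 0 0 0 0'
python3 -c "
from h import *
s=state();R0=R.from_euler('xyz',s['ee_rot'],degrees=True);print(R0.inv().apply(s['force']).round(1),s['torque'].round(2))
save('wrist','pics/w7.png',(215,20,415,230),2.8)"
```

```text
time_s: 9.28
ee_pos: [640.9, -68.2, 239.3]
ee_rot: [-179.9, 0.0, 104.1]
force: [0.7, -0.3, -0.1]
gripper_width: 13.8
[-0.5  0.6  0.1] [ 0.   -0.13 -0.01]
```

View pics/w7.png

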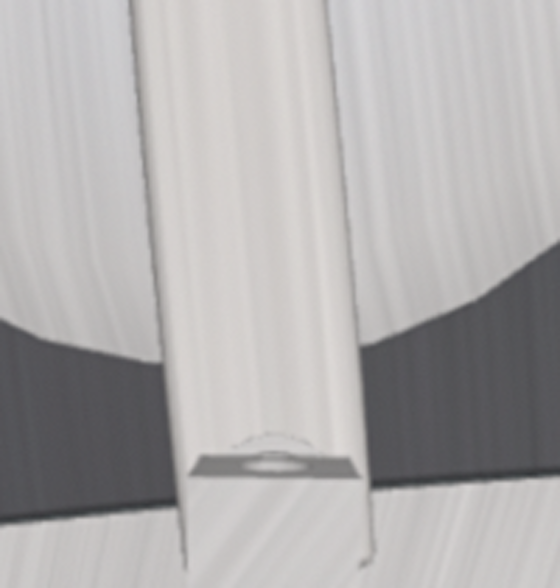

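```bash
python3 -m jog '0.004 0 0 0 0 0;0.008 0 0 0 0 0;0.012 0 0 0 0 0;0.016 0 0 0 0 0;0.02 0 0 0 0 0;0.02 0 0 0 0 0'
python3 -c "
from h import *
s=state();R0=R.from_euler('xyz',s['ee_rot'],degrees=True);print(R0.inv().apply(s['force']).round(1),s['torque'].round(2))"
```

```text
time_s: 9.83
ee_pos: [638.4, -58.3, 239.4]
ee_rot: [-179.9, 0.0, 104.2]
force: [0.3, -0.1, -1.8]
gripper_width: 13.7
[-0.2  0.3  1.8] [ 0.03 -0.05  0.01]
```

```bash
python3 -m jog '0.004 0 0 0 0 0;0.008 0 0 0 0 0;0.012 0 0 0 0 0;0.016 0 0 0 0 0;0.016 0 0 0 0 0'
python3 -c "
from h import *
s=state();R0=R.from_euler('xyz',s['ee_rot'],degrees=True);print(R0.inv().apply(s['force']).round(1),s['torque'].round(2))"
```

```text
time_s: 10.25
ee_pos: [636.3, -50.1, 239.4]
ee_rot: [-179.9, -0.0, 104.2]
force: [0.1, -0.1, -1.4]
gripper_width: 13.4
[-0.1  0.1  1.4] [ 0.04 -0.12 -0.03]
```

```bash
python3 -m jog '0 0 0 0 0 0;0 0 0 0 0 0;0 0 0 0 0 0;0 0 -0.03 0 0 0;0 0 -0.08 0 0 0;-0.05 0 -0.1 0 0 0;-0.096 0 -0.1 0 0 0;-0.096 0 -0.1 0 0 0;-0.096 0 -0.1 0 0 0' -0.34 20
python3 - <<'E'
from h import *
save("wrist","pics/w8.png",(180,60,480,330),2.4)
for q in("shoulder","pivot","nose"):
    for k in tip_of(q,"wrist")[:1]: print(q,np.round(k["location"],1),round(k["confidence"],2),onz(ray("wrist",k["location"]),218).round(1))
E
```

```text
time_s: 11.0
ee_pos: [648.2, -97.5, 289.3]
ee_rot: [-179.9, -0.0, 104.1]
force: [-0.1, 1.1, 1.2]
gripper_width: 30.1
shoulder [314.8 171. ] 0.64 [633.4 -39.  218. ]
pivot [306.8 219.5] 0.78 [635.9 -68.3 218. ]
nose [312.6 113.4] 0.8 [623.8  -6.  218. ]
```

View pics/w8.png

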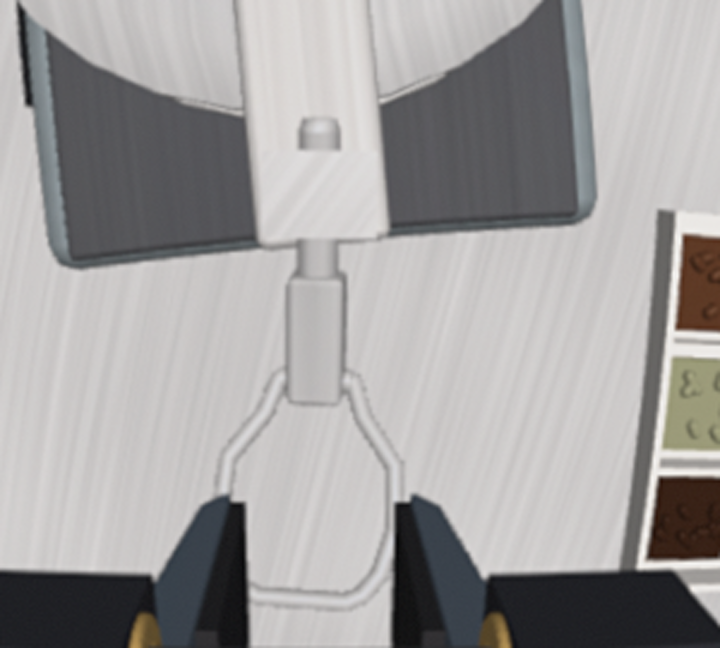

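```bash
python3 - <<'E'
from h import *
s=state();R0=R.from_euler("xyz",s["ee_rot"],degrees=True)
u=lambda x,y:(180+x/2.4,60+y/2.4)
for z in(221,226): print(z,R0.inv().apply(onz(ray("wrist",u(315,403)),z)-s["ee_pos"]).round(1))
E
python3 -m jog '0 0 0 0 0 0;0 0 0 0 0 0;0 0 0.03 0 0 0;0 0 0.06 0 0 0;0 0 0.085 0 0 0;0 0 0.095 0 0 0;0 0 0.096 0 0 0;0 0 0.096 0 0 0' -1 20
```

```text
221 [25.1 -2.  68.1]
226 [26.3 -1.9 63.1]
time_s: 11.87
ee_pos: [647.9, -95.6, 241.3]
ee_rot: [-179.9, -0.0, 104.2]
force: [1.5, -0.3, 0.3]
gripper_width: 0.6
```

```bash
python3 -m jog '0.005 0 0 0 0 0;0.01 0 0 0 0 0;0.014 0 0 0 0 0;0.018 0 0 0 0 0;0.021 0 0 0 0 0;0.024 0 0 0 0 0;0.024 0 0 0 0 0'
python3 -c "
from h import *
s=state();R0=R.from_euler('xyz',s['ee_rot'],degrees=True);print(R0.inv().apply(s['force']).round(1),s['torque'].round(2))"
python3 -m jog '0.002 0 0 0 0 0;0.004 0 0 0 0 0;0.006 0 0 0 0 0;0.006 0 0 0 0 0'
python3 -c "
from h import *
s=state();R0=R.from_euler('xyz',s['ee_rot'],degrees=True);print(R0.inv().apply(s['force']).round(1),s['torque'].round(2))"
```

```text
time_s: 12.45
ee_pos: [645.5, -85.2, 242.2]
ee_rot: [-180.0, 0.2, 104.2]
force: [1.4, -5.9, 1.1]
gripper_width: 0.2
[-6.  -0.1 -1. ] [-0.94 -0.41 -0.03]
time_s: 12.78
ee_pos: [645.1, -82.9, 242.6]
ee_rot: [180.0, 0.3, 104.2]
force: [1.8, -5.5, 1.9]
gripper_width: 0.1
[-5.8  0.4 -1.8] [-0.96 -0.33  0.  ]
```

```bash
python3 -m jog '0.004 0 0.003 0 0 0;0.008 0 0.004 0 0 0;0.01 0 0.004 0 0 0;0.01 0 0.004 0 0 0'
python3 -c "
from h import *
s=state();R0=R.from_euler('xyz',s['ee_rot'],degrees=True);print(R0.inv().apply(s['force']).round(1),s['torque'].round(2))
grab_frame('wrist')
for q in('shoulder','pivot','nose'):
    for k in tip_of(q,'wrist')[:1]: print(q,np.round(k['location'],1),round(k['confidence'],2),onz(ray('wrist',k['location']),220).round(1))"
```

```text
time_s: 13.12
ee_pos: [645.2, -81.6, 242.0]
ee_rot: [179.8, 0.8, 104.2]
force: [2.5, -11.9, 3.4]
gripper_width: 0.8
[-12.2  -0.5  -3.2] [-2.14 -0.55  0.02]
shoulder [312.7 200.8] 0.88 [632.1 -34.  220. ]
pivot [307.6 255. ] 0.67 [636.2 -60.1 220. ]
nose [307.8 117.4] 0.87 [620.7   2.5 220. ]
```

```bash
python3 -m jog '-0.008 0 0 0 0 0;-0.013 0 -0.02 0 0 0;-0.013 0 -0.08 0 0 0;-0.013 0 -0.1 0 -0.008 0;-0.013 0 -0.1 0 -0.008 0;-0.013 0 -0.1 0 -0.008 0' -
python3 -m jog '0 0 0 0 0 0;0 0 0 0 0 0;0 0 0 0 0 0;0 0 0 0 0 0;0 0 0 0 0 0' 0.4
python3 - <<'E'
from h import *
s=state(); print(s["ee_pos"],s["ee_rot"])
im=grab_frame("wrist");cv2.imwrite("pics/w9.png",cv2.resize(im[60:330,180:480],None,fx=2.4,fy=2.4,interpolation=2)[:,:,::-1])
for q in('shoulder','pivot','nose'):
    for k in tip_of(q,'wrist')[:1]: print(q,np.round(k['location'],1),round(k['confidence'],2),onz(ray('wrist',k['location']),220).round(1))
print(spot_in("ring","wrist")[:1])
row([644.9,-88.5,228],[180,0,104.2])
E
```

```text
time_s: 13.82
ee_pos: [646.4, -86.4, 292.5]
ee_rot: [179.7, 1.4, 104.3]
force: [0.2, 0.6, -0.5]
gripper_width: 0.2
time_s: 14.23
ee_pos: [646.3, -86.4, 291.8]
ee_rot: [179.8, 1.4, 104.3]
force: [1.2, -0.6, -0.3]
gripper_width: 31.1
[646.26916024 -86.35552382 291.84675287] [179.80117551   1.4041824  104.25271422]
shoulder [315.4 178.8] 0.62 [634.2 -35.3 220. ]
pivot [307.9 224.4] 0.76 [636.7 -63.4 220. ]
nose [309.7 112. ] 0.75 [621.4   2.  220. ]
[{'rect': [267.5, 218.6, 342.9, 315.6], 'confidence': 0.57}]
row [-0.     -0.0045  0.1289  0.0028  0.0159  0.0006]
```

```bash
python3 -m jog '0 -0.005 0 0 0.008 0;0 -0.005 0 0.002 0.016 0;0 -0.005 0 0.002 0.016 0;0 -0.005 0 0.002 0.016 0;0 -0.005 0.04 0.002 0.016 0;0 -0.005 0.08 0.002 0.016 0;0 -0.005 0.11 0.002 0.016 0;0 -0.005 0.128 0.002 0.016 0;0 -0.005 0.128 0.002 0.016 0;0 -0.005 0.128 0.002 0.016 0'
python3 -m jog '0 0 0 0 0 0;0 0 0 0 0 0;0 0 0 0 0 0;0 0 0 0 0 0;0 0 0 0 0 0;0 0 0 0 0 0' -0.2 8
```

```text
time_s: 15.32
ee_pos: [644.8, -88.5, 228.5]
ee_rot: [179.9, -0.0, 104.3]
force: [0.3, -0.1, 0.7]
gripper_width: 63.5
time_s: 15.82
ee_pos: [645.2, -88.7, 229.1]
ee_rot: [179.9, 0.0, 104.2]
force: [0.8, -0.9, 1.5]
gripper_width: 47.4
```

```bash
python3 -m jog '0.001 0 -0.012 0 0 0;0.002 0 -0.021 0 0 0;0.008 0 -0.035 0 0 0;0.017 0 -0.047 0 0 0;0.029 0 -0.056 0 0 0;0.043 0 -0.062 0 0 0;0.043 0 -0.062 0 0 0'
python3 - <<'E'
from h import *
s=state(); print(s["ee_pos"],s["ee_rot"])
im=grab_frame("wrist");cv2.imwrite("pics/w10.png",cv2.resize(im[60:330,180:480],None,fx=2.4,fy=2.4,interpolation=2)[:,:,::-1])
for q in('shoulder','pivot','nose'):
    for k in tip_of(q,'wrist')[:1]: print(q,np.round(k['location'],1),round(k['confidence'],2),onz(ray('wrist',k['location']),220).round(1))
E
```

```text
time_s: 16.4
ee_pos: [639.6, -66.4, 260.9]
ee_rot: [179.8, 0.0, 104.3]
force: [-0.8, -0.1, -2.9]
gripper_width: 47.7
[639.55374478 -66.39290897 260.88798324] [1.79820990e+02 6.63855227e-03 1.04316536e+02]
shoulder [318.4 229.1] 0.74 [633.8 -36.1 220. ]
nose [311.2 156.7] 0.58 [621.1  -1.  220. ]
```

```bash
python3 -m jog '0.016 0 -0.002 0 0 0;0.031 0 0 0 0 0;0.045 0 0.006 0 0 0;0.058 0 0.015 0 0 0;0.067 0 0.027 0 0 0;0.072 0 0.036 0 0 0;0.072 0 0.036 0 0 0'
python3 - <<'E'
from h import *
s=state(); print(s["ee_pos"],s["ee_rot"])
im=grab_frame("wrist");cv2.imwrite("pics/w11.png",cv2.resize(im[60:330,180:480],None,fx=2.4,fy=2.4,interpolation=2)[:,:,::-1])
for q in('shoulder','pivot','nose'):
    for k in tip_of(q,'wrist')[:1]: print(q,np.round(k['location'],1),round(k['confidence'],2),onz(ray('wrist',k['location']),220).round(1))
E
```

```text
time_s: 17.18
ee_pos: [630.7, -30.9, 240.9]
ee_rot: [179.9, -0.1, 104.3]
force: [0.3, 2.3, 0.7]
gripper_width: 47.4
[630.72563683 -30.88125812 240.90469848] [ 1.79875973e+02 -1.38905238e-01  1.04305213e+02]
nose [311.4 236.4] 0.69 [621.3  -0.7 220. ]
```

```bash
python3 -m jog '0.001 0 0.005 0 0 0;0.002 0 0.01 0 0 0;0.002 0 0.015 0 0 0;0.002 0 0.015 0 0 0'
python3 -m jog '0.001 0 0.004 0 0 0;0.001 0 0.008 0 0 0;0.001 0 0.008 0 0 0'
```

```text
time_s: 17.72
ee_pos: [630.3, -29.2, 235.1]
ee_rot: [179.8, -0.3, 104.2]
force: [-0.8, 6.5, 4.7]
gripper_width: 47.5
time_s: 17.97
ee_pos: [629.9, -27.4, 231.6]
ee_rot: [179.8, -0.4, 104.2]
force: [-0.7, 6.1, 5.1]
gripper_width: 47.4
```

```bash
python3 -m jog '0 0 0 0 0 0;0 0 0 0 0 0;0 0 0 0 0 0;0 0 0 0 0 0;0 0 -0.04 0 0 0;0 0 -0.1 0 0 0;-0.06 0 -0.13 0 0.003 0;-0.13 0 -0.13 0 0.003 0;-0.13 0 -0.13 0 0.003 0;-0.13 0 -0.13 0 0.003 0' 0.3
python3 - <<'E'
from h import *
s=state(); print(s["ee_pos"],s["ee_rot"],s["force"])
c=cal("wrist");np.savez("c12.npz",*c)
im=grab_frame("wrist");a=cv2.resize(im[60:290,190:430],None,fx=3,fy=3,interpolation=2)[:,:,::-1][:600]
cv2.imwrite("pics/w12.png",a)
for q in('shoulder','pivot','nose'):
    for k in tip_of(q,'wrist')[:1]: print(q,np.round(k['location'],1),round(k['confidence'],2),onz(ray('wrist',k['location']),220).round(1))
print(spot_in("ring","wrist")[:2])
im=grab_frame("scene");cv2.imwrite("pics/s12.png",im[:,:,::-1])
for q in('shoulder','pivot','nose'):
    for k in tip_of(q,'scene')[:1]: print(q,np.round(k['location'],1),round(k['confidence'],2))
P=np.array([630.9,-33.2,220.5]);d=np.array([-.245,.97,0])
for t in(0,-28,38,27): print(t,proj("scene",P+t*d).round(1),proj("wrist",P+t*d,c).round(1))
E
```

```text
time_s: 18.8
ee_pos: [645.8, -92.8, 295.4]
ee_rot: [179.8, -0.7, 104.1]
force: [0.1, 0.5, -1.0]
gripper_width: 59.0
[645.82055337 -92.76869787 295.4094443 ] [179.82952468  -0.72403799 104.07487108] [ 0.14562329  0.47832547 -1.00848036]
shoulder [314.9 169.7] 0.97 [631.  -32.3 220. ]
pivot [312.8 216.3] 0.86 [636.8 -60.  220. ]
nose [310.9 106.5] 0.74 [619.3   4.8 220. ]
[{'rect': [269.0, 127.9, 353.5, 217.4], 'confidence': 0.93}]
shoulder [304.2 258.5] 0.67
pivot [294.7 263.6] 0.56
nose [316.8 249.3] 0.87
0 [304.5 257.3] [314.1 167.7]
-28 [293.3 263.1] [314.2 213.4]
38 [319.  249.7] [314.  104.7]
27 [314.9 251.8] [314.1 122.8]
```

```bash
python3 - <<'E'
from h import *
z=np.load("c12.npz");c=(z["arr_0"],z["arr_1"],z["arr_2"])
P=np.array([630.9,-33.2,219.5]);d=np.array([-.245,.97,0])
for ph in(2.4,2.6,2.7,2.8,2.9,3.01): print(ph,proj("wrist",P+(-28-55.5*np.cos(ph)+2.2)*d+[0,0,55.5*np.sin(ph)],c).round(1))
row([645.9,-92.8,236],[180,0,104.1])
E
python3 -m jog '0 0 0 0 -0.004 0;0 0 0 0 -0.008 0;0 0 0.03 0.002 -0.008 0;0 0 0.08 0.002 -0.008 0;0 0 0.11 0.002 -0.008 0;0 0 0.119 0.002 -0.008 0;0 0 0.119 0.002 -0.008 0;0 0 0.119 0.002 -0.008 0' -1 20
```

```text
2.4 [314.6 142.6]
2.6 [314.4 130. ]
2.7 [314.3 125.5]
2.8 [314.3 122.1]
2.9 [314.2 119.8]
3.01 [314.1 118.5]
row [-0.0064 -0.0013  0.1201  0.0024 -0.008   0.0021]
time_s: 19.92
ee_pos: [646.2, -89.5, 237.4]
ee_rot: [179.9, 0.0, 104.3]
force: [-0.2, 0.3, -0.5]
gripper_width: 8.5
```

```bash
python3 -m jog '0 0 0 0 0 0;0.006 0 0 0 0 0;0.011 0 0 0 0 0;0.015 0 0 0 0 0;0.018 0 0 0 0 0;0.021 0 0 0 0 0;0.023 0 0 0 0 0;0.023 0 0 0 0 0'
```

```text
time_s: 20.58
ee_pos: [644.5, -81.6, 238.6]
ee_rot: [179.8, 0.5, 104.3]
force: [1.1, -8.7, 1.9]
gripper_width: 0.3
```

```bash
python3 -m jog '-0.01 0 0 0 0 0;-0.01 0 -0.04 0 0 0;-0.01 0 -0.11 0 0 0;0.05 0 -0.12 0 -0.003 0;0.11 0 -0.12 0 -0.005 0;0.16 0 -0.12 0.002 -0.005 0;0.16 0 -0.12 0.002 -0.005 0;0.16 0 -0.12 0.002 -0.005 0'
python3 -c "
from h import *
row([623.5,-4.1,266],[180,0,104.2]);row([623.5,-4.1,260],[180,0,104.2])"
```

```text
time_s: 21.25
ee_pos: [624.1, -2.4, 298.1]
ee_rot: [179.9, 0.9, 104.4]
force: [-0.2, -0.2, 0.4]
gripper_width: 0.2
row [-0.0021 -0.002   0.0642  0.0006  0.0101  0.0025]
row [-0.0019 -0.002   0.0762  0.0006  0.0101  0.0025]
```

```bash
python3 -m jog '-0.002 -0.002 0.03 0 0.01 0.002;-0.002 -0.002 0.05 0 0.01 0.002;-0.002 -0.002 0.06 0 0.01 0.002;-0.002 -0.002 0.068 0 0.01 0.002;-0.002 -0.002 0.074 0 0.01 0.002;-0.002 -0.002 0.074 0 0.01 0.002'
```

```text
time_s: 21.75
ee_pos: [623.5, -4.5, 260.5]
ee_rot: [180.0, 0.0, 104.2]
force: [-0.2, -0.7, 0.9]
gripper_width: -0.0
```

```bash
python3 -m jog '0.01 0 0 0 0 0;0.02 0 0 0 0 0;0.02 0 0 0 0 0;0.02 0 0.006 0 0 0;0.02 0 0.01 0 0 0;0.02 0 0.013 0 0 0;0.02 0 0.013 0 0 0'
python3 -m jog '0 0 0.002 0 0 0;0 0 0.004 0 0 0;0 0 0.006 0 0 0;0 0 0.006 0 0 0'
```

```text
time_s: 22.33
ee_pos: [620.9, 5.2, 253.6]
ee_rot: [-180.0, -0.0, 104.2]
force: [-0.7, 0.8, 0.6]
gripper_width: 0.6
time_s: 22.67
ee_pos: [621.2, 5.5, 251.4]
ee_rot: [179.9, -0.0, 104.2]
force: [0.4, 2.0, 4.2]
gripper_width: 0.4
```

```bash
python3 -m jog '0 0 0.002 0 0 0;0 0 0.005 0 0 0;0 0 0.005 0 0 0'
```

```text
time_s: 22.92
ee_pos: [621.5, 5.8, 250.6]
ee_rot: [179.8, -0.0, 104.2]
force: [-1.8, 1.5, 9.3]
gripper_width: 0.6
```

```bash
python3 -m jog '0 0 -0.02 0 0 0;0 0 -0.08 0 0 0;-0.06 0 -0.1 0 0 0;-0.13 0 -0.1 0 0 0;-0.2 0 -0.1 0 0 0;-0.2 0 -0.1 0 0 0;-0.2 0 -0.1 0 0 0'
python3 - <<'E'
from h import *
s=state(); print(s["ee_pos"],s["ee_rot"],s["force"])
c=cal("wrist")
im=grab_frame("wrist")
for q in('shoulder','pivot','nose'):
    for k in tip_of(q,'wrist')[:1]: print(q,np.round(k['location'],1),round(k['confidence'],2))
print(spot_in("ring","wrist")[:2])
P=np.array([630.9,-33.2,220]);d=np.array([-.245,.97,0])
for t in(0,-28,38): print(t,proj("wrist",P+t*d,c).round(1))
for ph in(2.6,2.8,2.9,3.01): print(ph,proj("wrist",P+(-28-55.5*np.cos(ph)+2.2)*d+[0,0,55.5*np.sin(ph)],c).round(1))
sc=grab_frame("scene")
a=cv2.resize(im[60:260,230:400],(510,600),interpolation=cv2.INTER_CUBIC); b=cv2.resize(sc[225:325,280:328],(288,600),interpolation=cv2.INTER_CUBIC)
cv2.imwrite("pics/fin.png",np.hstack([a,b])[:,:,::-1])
E
```

```text
time_s: 23.5
ee_pos: [645.9, -93.1, 299.8]
ee_rot: [179.9, -0.0, 104.0]
force: [-0.0, 0.5, -0.8]
gripper_width: 0.3
[645.85883486 -93.11725062 299.82866197] [ 1.79888669e+02 -2.31871536e-02  1.04048474e+02] [-0.00342923  0.52182221 -0.76053496]
shoulder [316.7 167.2] 0.97
pivot [313.6 211.8] 0.87
nose [313.1 103.6] 0.98
[{'rect': [272.7, 117.6, 354.2, 213.5], 'confidence': 0.88}]
0 [314.3 165.1]
-28 [314.4 209.9]
38 [314.1 103.1]
2.6 [314.5 128.4]
2.8 [314.3 120.4]
2.9 [314.3 118.1]
3.01 [314.2 116.7]
```

View pics/fin.png

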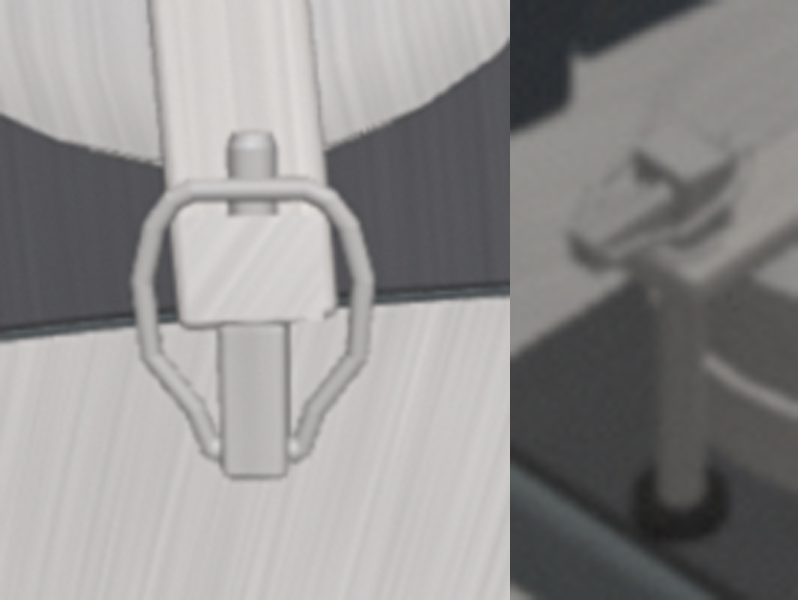

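```bash
python3 -c "
from workcell import *
print(job_done())"
```

```text
the job is handed in; nothing more can be done
None
```

The linchpin is in the bare rod's head with its ring down on the nose, and I handed the job in at 23.5 s of the 72 s allowed. No verdict is reported.

- **Height of the hole:** I found the head's top at about z = 234.5 mm from wrist views, which put the hole's centre near z = 220.5. The nose then went in with under 2 N along the pin, so no search by feel was needed.
- **Seating:** The pads are wider than the free part of the pin's head, so I let go about 8 mm short. I then pushed the pin in from behind with the closed fingers. The first push ended at 12 N. A second push after the ring was over stopped at the same place, at 9 N.
- **Ring:** I gripped it across its width and carried it over the top of the rod. It stopped short, at about 2.65 rad by my estimate, so I pressed its end down until it met a firm stop at 9 N.
- **Last checks:** The last picture shows the square head against the rod's head and the ring's end across the nose. The ring and nose were within 1 pixel of where they should be, and the shoulder and pivot within about 3 pixels (roughly 1–2 mm). The robot was clear, and nothing else was deliberately touched.
- **Errors and doubts:**
  - A move typed with the wrong sign sent the arm to the wrong side once, in free air, and I corrected it.
  - While I lowered the ring, up to 6.5 N acted along the pin, possibly pulling it outward; that is why I pushed it in a second time.
  - The bar's top measured about 188 to 198 mm, against the stated 200, so I relied on the head's own measurement instead.

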